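# Free the eccentric and feed the spice jar into its nest

## Robot

A 6-joint arm with a two-finger parallel gripper is mounted at the origin on the work surface; the furniture and walls round the work are solid. World frame = base frame: x ahead of the robot, y to its left, z up, the work surface at z = 0. Lengths are in mm, angles in degrees, forces in N, time in s.
With the tool pointing down it reaches from about 325 to 775 mm from the base axis. Payload 9.3 kg.
Tool frame: the origin (TCP) lies on the centre line of the jaws, within the pads' length; the fingertips stand robot.nose_length ahead of it and the grasp point (between the pads) lies 11 mm behind it (robot.nose_length is the distance from the TCP to the fingertips, in mm); z points along the fingers, y is the direction in which the jaws open and shut (so a half turn about z gives the same grasp; the last joint's range is limited). The gripper opens to 85 mm and grips with 20 to 120 N. Pads are 22 mm wide; open, the fingers measure 114 mm over their backs; the gripper's body (76 mm by 85 mm) begins 54 mm behind the grasp point. The pads swing forward as they close: fully open they stand 13 mm farther back than shut.
Start: joints at [54.683, 14.817, 1.232, 76.415, 0, 81.257], TCP at [246.043, 491.894, 239.279] pointing down, gripper open.
Joint ranges: [-174.27, 174.27], [-52.1, 104.24], [-59.71, 78.15], [-110.17, 111.67], [-87.03, 83.33], [-180, 180]. Speed limits (degrees/s): [127.2, 127.2, 159.86, 180, 180, 180].

## Interface

Orientations are given as [roll, pitch, yaw] about the fixed x, y, z axes, in that order (R = Rz(yaw) Ry(pitch) Rx(roll)).
In Python, from station import readout, eyes, order, robot gives the robot as it stands.
- The arm moves only by the tool drive_tool, never from a script. Its argument "rows" is a list of rows, each a list of 3 entries, a list of its own where there are three numbers: the shift along the tool's x, y, z in cm, then the turn, a rotation vector about the tool's x, y, z in rad, then the gripper command: -1 is shut, 1 is fully open, values between are in proportion. In form: [[[dx, dy, dz], [rx, ry, rz], fingers], ...]. A call has 1 to 12 rows; each row shifts and turns the commanded pose from where the row before left it, along the tool's axes as they then stand; what a row does not reach is not made up. A row lasts 1/12 s, in which the tool goes at most 41.7 mm and 7.16 degrees, less where a joint would pass 70% of its speed; a pose out of reach is approached as far as the arm can. A call with a gripper value outside its range is refused whole. The fingers move at their own pace and stop on an object; "newtons" is the grip in N (left out, the last holds). Time passes only in rows, so rows that do not move let the fingers close. It gives the time, the measured TCP pose, the force and the opening at its end, in the units of the state.
- readout.get_obs(): the state, without advancing time (a new reading comes with each control period).
- eyes.get_image(name): name is "scene" or "side" or "wrist"; returns the picture (400x640x3 uint8, red, green, blue); there is no depth.
- eyes.camera_model(name): a dict with "fx", "fy", "cx", "cy" (pixels), "rvec" (rotation vector, rad) and "tvec" (3), from world to camera coordinates, as OpenCV has them; the wrist camera has in their place "mount" (4x4, takes a point from camera to tool coordinates, whose origin is the TCP and whose axes are the flange's). Camera axes: x right, y down, z forward; pixel columns grow to the right and rows downward; lengths in mm; the calibration is good to about 2 mm. A picture is of the moment at which its call begins: read the wrist's pose just before it. camera_model takes no time and is no camera call.
- order.hand_in(): hands the job in, once; it reports no verdict.
Trained networks look in the newest picture that a camera, given by its name, has taken for a name from the list of things; names that differ only in an ending like _2 or _b are one class to them, and where a whole thing is asked for, a point or a joint stands for the part that bears it (a point fixed in the world has none). Each returns a list of dicts, best first, with "score" (0 to 1); they miss things now and then, are a little off and sometimes report something else, mostly with a low value. They report only what shows in the picture. A call takes as long as a camera call. They do not tell look-alikes from the thing itself.
- eyes.find_in(camera, label): "box" ([left, top, width, height] in pixels, round what is visible of it).
- eyes.trace(camera, label): "region" (400x640 bool, what is visible of it) and "box" ([left, top, width, height] in pixels, round what is visible of it).
- eyes.pinpoint(camera, label): "pixel" ([row, column] in pixels: a listed point, or the origin of a listed thing).
The state is a dict: "clock": time; "q": joint angles; "joint_vel": joint speeds; "effort": joint torques, N m; "tcp_pos": TCP position; "ee_rot": TCP orientation; "ft_force": force on the tool from outside, world axes, zero at the start; "ft_torque": the same for the moment, N m; "opening": finger opening in mm.
Only numpy, scipy, OpenCV 4.12 (cv2) and the standard library are available. Lean on these libraries where they do the work, as an engineer would, in place of code of your own. Each camera call takes 0.05 s, during which the arm holds its last target.

## Task

The spice jar standing on the grey jig must be fed into the U-shaped nest, but the eccentric cam blocks the feed slide. With the fingertips, push the cam's crank pin round until the cam is at its low point, and only then push the slide's upright plate forward until the slide is fully home and the jar sits upright in the nest. Touch only the crank pin and the slide: do not pick up, lift or touch the jar itself, and leave the things round the jig where they stand.

Things in the scene. Friction and masses are not known exactly. Their poses are not given: they have to be found in the camera images.
- jig: Fixed jig: grey base plate 180 x 176 x 12 mm flat on the table. Origin at table height; the plate spans x -97..83, y -85..91 mm in its frame. +x is FORWARD, the way the feed slide travels, +y left of that, z up; the jig may be yawed. On it: aluminium feed slide at the rear, steel U nest front right, steel cam front left
- nest (a point): Point on the deck (12 mm above the table) where the jar's axis stands when the jar is seated in the U nest: jig frame x 17.5, y -44 mm. The nest is a U of steel walls 45 mm high, open to the rear: an end stop and two side cheeks 56 mm apart with a flared mouth
- feed_slide (a joint): Feed slide, m along the jig's +x: 0 = fully back, 0.034 = fully home (forward stop). Starts at 0 to 0.004; about 2 N of friction, stays where left. Its block is 151 mm wide, top 35 mm above the table; at its left front the flat follower nose (front face at jig x = -20 mm + joint value, jig y 13..75 mm) meets the cam's rim
- push_plate (a point): Centre of the REAR face of the slide's upright push plate, 80 mm above the table (plate 8 mm thick, 46 mm wide, from the block's top at 35 mm up to 92 mm above the table). Push here forward (jig +x); the plate's front face pushes the jar. Moves with the slide; at joint value 0 it is at jig x -48, y -44 mm
- cam (a joint): Eccentric cam, rad about a vertical pivot, + is counter-clockwise from above. 0 = LOW POINT to the slide (lobe and crank pin point forward, jig +x), no detent there; pi = high point. Stops at -1.0 and 3.0; starts at 1.9 to 2.5, so turn it clockwise, pin passing on the left (+y). About 4 N at the pin, stays where left. Beyond about 0.6 rad from 0 it blocks the slide.
- cam_pivot (a point): Top of the pivot screw on the cam's axis, 37 mm above the table: jig frame x 30, y 40 mm, fixed in the jig. The cam's disc: radius 28 mm, 16 to 32 mm above the table, its centre 16 mm off the pivot towards the lobe. With the cam at its start the slide butts against it after 8 to 18 mm
- crank_pin (a point): Centre of the top of the black upright crank pin on the cam's lobe: plain rod 16 mm in diameter, from the disc's top (32 mm) to 95 mm above the table, 34 mm from the pivot axis in the direction of the lobe
- jar: The spice jar with the yellow lid, 44 mm across (rounded-square body, up to 50 mm over its corners), 100 mm high, standing on the jig's deck between push plate and nest, within 3 mm of the nest's centre line. Origin: centre of its underside, z up
- dark_jar: Bystander: loose spice jar with a black lid, 44 mm in diameter, 106 mm high; origin at its underside
- tea_box: Bystander: loose small green box, 34 x 42 x 52 mm; origin at its underside
- dispenser: Bystander: loose slim white dispenser bottle, 54 mm in diameter, 165 mm high; origin at its underside
- spoon: Bystander: loose small metal spoon lying flat, 134 x 27 x 13 mm; origin at its underside
There are look-alikes about, which are no part of the job. What is meant by the jar is not blue, and is the larger of those in its own colour.

How it is judged:
By the outcome, as a careful person would: the job done as asked, in the order asked, and still so for the second after the job is handed in, with the robot touching nothing.
It also fails if it takes over 58 s, if anything falls off the work surface, if the arm or the gripper's body presses on something with over 40 N, if the wrist force passes 120 N, or if a joint passes its speed limit or range.

## Working session

There is one attempt and no reset: what is moved stays moved. The work goes in short steps, Python scripts to look and compute and a tool call to move; the robot and the scene stay as the last step left them, time stands still between calls to the robot, and variables do not carry over. Pictures are saved under pics/ and viewed, and the job is handed in when it is done.

Besides the shell and the picture viewer there is one more tool, called after "Request:" as name(argument=value, ...), one argument or row to a line, values as JSON. drive_tool: Moves the arm, as the interface text tells. Its arguments: {"type":"object","properties":{"rows":{"type":"array","items":{"type":"array"}},"newtons":{"type":"number"}},"required":["rows"]}

```bash
ls; mkdir -p pics; python3 - <<'E'
from station import readout, eyes, order, robot
import cv2
print(readout.get_obs()); print([ (a,getattr(robot,a)) for a in dir(robot) if not a.startswith('_')])
for n in ("scene","side","wrist"):
    im=eyes.get_image(n); cv2.imwrite(f"pics/{n}0.png",im[:,:,::-1]); print(n,eyes.camera_model(n))
    for l in ("jig","nest","push_plate","cam_pivot","crank_pin","jar","dark_jar"):
        try: print(l,[(p["pixel"],round(p["score"],2)) for p in eyes.pinpoint(n,l)][:3])
        except Exception as e: print(l,e)
E
```

```text
pics
{'clock': 0.0, 'q': array([5.46851244e+01, 1.48499706e+01, 1.18910013e+00, 7.64163353e+01,
       1.00314169e-04, 8.12561140e+01]), 'joint_vel': array([-0.03320715,  0.01261529, -0.03213563, -0.10558494, -0.00911195,
       -0.0022569 ]), 'effort': array([ 7.89519072e-04, -5.55642557e+01,  3.44533575e+01,  1.34716838e-02,
       -1.31869574e-04, -5.59570054e-06]), 'tcp_pos': array([245.86257196, 491.67322835, 238.66914906]), 'ee_rot': array([-1.79923707e+02, -1.18357991e-02,  1.53429002e+02]), 'ft_force': array([ 0.16686521, -0.47498162,  0.07665818]), 'ft_torque': array([-0.01663226,  0.02309271, -0.04176258]), 'opening': 85.59933133687251}
[('Unreachable', <class 'station.Unreachable'>), ('nose_length', 8.0)]
scene {'fx': 504.25477405855474, 'fy': 504.25477405855474, 'cx': 322.2651426775541, 'cy': 200.480068056066, 'rvec': array([ 2.20073545, -1.00612726,  0.41339405]), 'tvec': array([-323.12920843,  248.01047999, 1441.86584071])}
jig [([244.4, 368.7], 0.59), ([244.7, 376.5], 0.54)]
nest [([245.4, 384.0], 0.92), ([221.0, 363.9], 0.7)]
push_plate [([244.9, 376.3], 0.92)]
cam_pi
[... 532 characters left out ...]
rank_pin [([170.9, 319.0], 0.73), ([152.9, 330.9], 0.65)]
jar [([171.6, 322.7], 0.84), ([158.1, 343.3], 0.59), ([157.7, 317.9], 0.48)]
dark_jar [([228.2, 301.1], 0.89)]
wrist {'fx': 291.7681457634121, 'fy': 291.7681457634121, 'cx': 320.3671196222605, 'cy': 200.4071345399544, 'mount': array([[ 1.45670777e-03, -9.64541325e-01, -2.63927852e-01,
         6.57135552e+01],
       [ 9.99998822e-01,  1.27715258e-03,  8.51898008e-04,
         1.16694573e+00],
       [-4.84614696e-04, -2.63928782e-01,  9.64542049e-01,
        -1.35005507e+02],
       [ 0.00000000e+00,  0.00000000e+00,  0.00000000e+00,
         1.00000000e+00]])}
jig []
nest []
push_plate []
cam_pivot []
crank_pin []
jar []
dark_jar []
```

View pics/scene0.png

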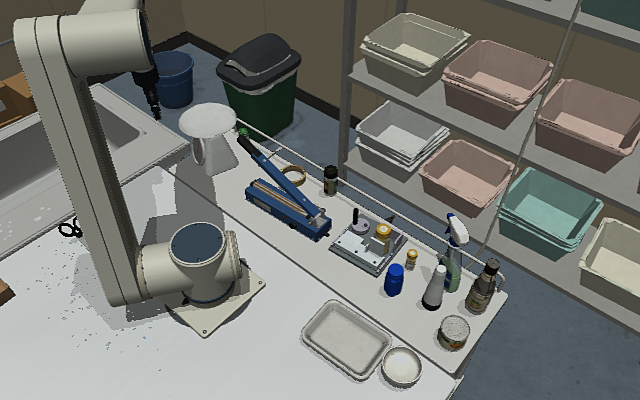

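View pics/side0.png

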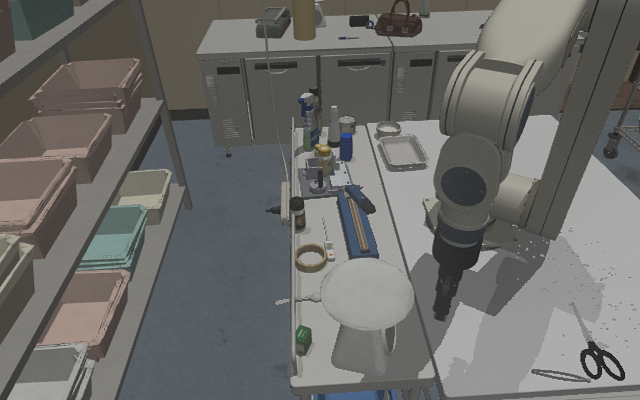

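View pics/wrist0.png

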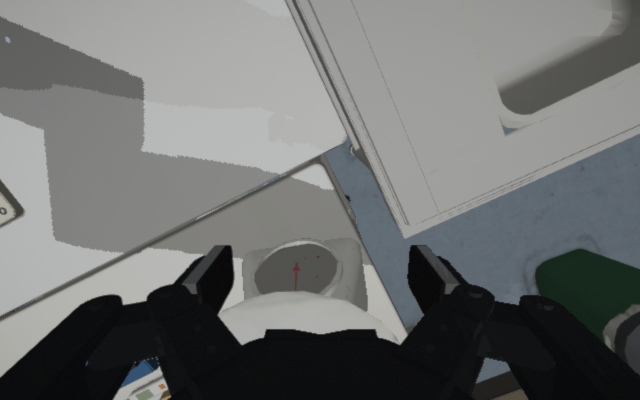

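```bash
python3 - <<'E'
import cv2
a=cv2.imread('pics/scene0.png')[150:330,280:460]; cv2.imwrite('pics/sc_crop.png',cv2.resize(a,(720,720)[:2],fx=0,fy=0,interpolation=cv2.INTER_CUBIC)[:600] if 0 else cv2.resize(a,(600,600),interpolation=cv2.INTER_CUBIC))
a=cv2.imread('pics/side0.png')[100:250,240:420]; cv2.imwrite('pics/si_crop.png',cv2.resize(a,(720,600),interpolation=cv2.INTER_CUBIC))
E
```

```text
(no output)
```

View pics/sc_crop.png

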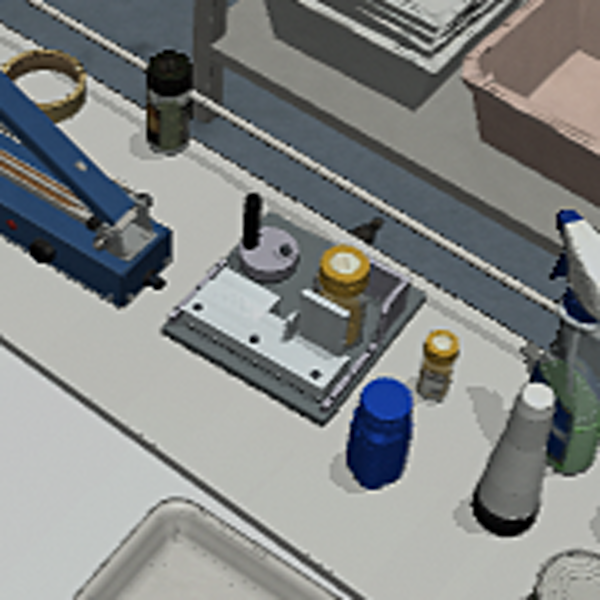

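View pics/si_crop.png

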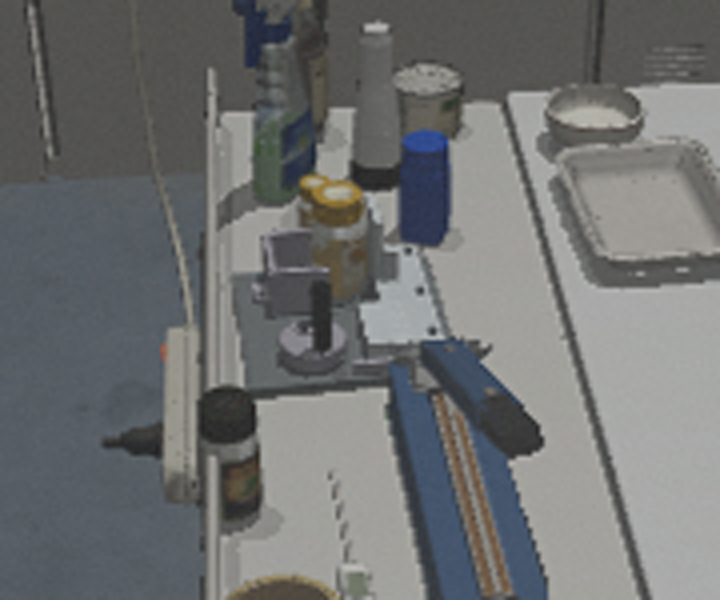

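```bash
cat > h.py <<'E'
from station import readout, eyes, order, robot
import cv2, numpy as np
from scipy.spatial.transform import Rotation as R
from scipy.optimize import least_squares
def cam(n,obs=None):
    m=eyes.camera_model(n)
    K=np.array([[m['fx'],0,m['cx']],[0,m['fy'],m['cy']],[0,0,1.]])
    if n=='wrist':
        o=obs or readout.get_obs()
        T=np.eye(4);T[:3,:3]=R.from_euler('xyz',o['ee_rot'],degrees=True).as_matrix();T[:3,3]=o['tcp_pos']
        C=np.linalg.inv(T@np.array(m['mount'])); return K,C[:3,:3],C[:3,3]
    return K,cv2.Rodrigues(np.array(m['rvec']))[0],np.array(m['tvec'])
def proj(c,P):
    K,A,t=c; p=(np.atleast_2d(P)@A.T+t)@K.T; return p[:,:2]/p[:,2:]
def plane(c,uv,z):
    K,A,t=c; o=-A.T@t; d=A.T@np.linalg.solve(K,[uv[0],uv[1],1.]); return o+d*(z-o[2])/d[2]
def jig2w(p,P):  # p=x,y,yaw(rad)
    P=np.atleast_2d(np.asarray(P,float)); c,s=np.cos(p[2]),np.sin(p[2])
    return np.c_[p[0]+c*P[:,0]-s*P[:,1],p[1]+s*P[:,0]+c*P[:,1],P[:,2]]
def fit(obsl,p0):
    # obsl: (cam, jigpoint, (u,v))
    f=lambda p:np.concatenate([proj(c,jig2w(p,P))[0]-uv for c,P,uv in obsl])
    r=least_squares(f,p0,loss='soft_l1'); return r.x,r.fun.reshape(-1,2)
E
python3 - <<'E'
from h import *
s=cam('scene');d=cam('side')
sc=lambda u,v:(280+u*.3,150+v*.3); si=lambda u,v:(240+u/4,100+v/4)
for n,uv in dict(RL=(165,328),RR=(322,415),FR=(425,295)).items(): print(n,plane(s,sc(*uv),12).round())
print(plane(d,si(247,388),12).round())
ob=[(s,(-97,91,12),sc(165,328)),(s,(-97,-85,12),sc(322,413)),(s,(83,-85,12),sc(425,295)),(s,(30,40,37),(363.8,226.5)),(s,(-48,-44,80),(376.3,244.9)),(d,(30,40,37),(317.5,179.0)),
(d,(83,91,12),si(247,388)),(d,(83,-85,12),si(235,272))]
p,r=fit(ob,[500,-200,0.]); print(p,np.degrees(p[2]),r.round(1).tolist())
# pin top
print('pivot',jig2w(p,(30,40,37)).round(),'pin',plane(s,sc(253,196),95).round(),plane(d,si(321,283),95).round())
print('pin px',proj(s,jig2w(p,(30,40,95))))
E
```

```text
RL [ 326. -175.   12.]
RR [ 342. -340.   12.]
FR [ 514. -331.   12.]
[ 506. -152.   12.]
[ 4.25786755e+02 -2.52753879e+02  7.97838266e-02] 4.571276536957543 [[-2.1, -0.0], [0.3, 3.1], [0.2, -0.4], [1.0, -1.4], [-0.5, -0.0], [-0.6, 0.8], [1.3, -0.7], [-0.6, -0.6]]
pivot [[ 453. -210.   37.]] pin [ 444. -178.   95.] [ 441. -177.   95.]
pin px [[366.17738484 212.42104795]]
```

```bash
python3 - <<'E'
from h import *
s=cam('scene');d=cam('side')
def tri(a,b):
    P=[np.c_[c[1],c[2]] for c in (s,d)]
    X=cv2.triangulatePoints(s[0]@P[0],d[0]@P[1],np.array(a,float),np.array(b,float)); return (X[:3]/X[3]).ravel().round()
print('pitcher rim',tri((208,118),(367,292)))
print('sealer knob',tri((242,132),(362,200)) , 'darkjar', tri((331,168),(297,202)))
for z in (0,50,150): print(z,plane(s,(317,232),z).round(),plane(s,(247,192),z).round(),plane(s,(242,132),z).round())
print('rim edges',plane(d,(321,292),200).round(),plane(d,(413,292),200).round())
print('blue',plane(s,(396,268),0))
E
```

```text
pitcher rim [376. 407. 181.]
sealer knob [353. 196. 251.] darkjar [522. -10. 104.]
0 [358. -97.   0.] [335. 198.   0.] [545. 448.   0.]
50 [ 326. -125.   50.] [304. 158.  50.] [506. 398.  50.]
150 [ 262. -180.  150.] [243.  79. 150.] [427. 298. 150.]
rim edges [469. 419. 200.] [286. 432. 200.]
blue [ 406.45539179 -364.74476444    0.        ]
```

Request:
drive_tool(
  rows=[
    [[0,0,-3.6],[0,0,0],1],
    [[0,0,-3.6],[0,0,0],1],
    [[0,0,-3.6],[0,0,0],1],
    [[0,0,-3.6],[0,0,0],1],
    [[0,0,-3.6],[0,0,0],1],
    [[-1,-1.2,0],[0,0,0],1],
    [[-1.9,-2.4,0],[0,0,0],1],
    [[-1.9,-2.4,0],[0,0,0],1],
    [[-1.9,-2.4,0],[0,0,0],1],
    [[-1.9,-2.4,0],[0,0,0],1],
    [[-1.9,-2.4,0],[0,0,0],1],
    [[-1.9,-2.4,0],[0,0,0],1],
  ],
)

```text
clock: 2.2
tcp_pos: [287.0, 295.5, 419.4]
ee_rot: [180.0, 0.0, 153.5]
ft_force: [0.6, -0.3, 0.6]
opening: 85.2
```

Request:
drive_tool(
  rows=[
    [[-1.9,-2.4,0],[0,0,0],1],
    [[-1.9,-2.4,0],[0,0,0],1],
    [[-1.9,-2.4,0],[0,0,0],1],
    [[-1.9,-2.4,0],[0,0,0],1],
    [[-1.9,-2.4,0],[0,0,0],1],
    [[-1.9,-2.4,0],[0,0,0],1],
    [[-1.9,-2.4,0],[0,0,0],1],
    [[-1.9,-2.4,0],[0,0,0],1],
    [[-1.9,-2.4,0],[0,0,0],1],
    [[-1.9,-2.4,0],[0,0,0],1],
    [[-1.9,-2.4,0],[0,0,0],1],
    [[-1.9,-2.4,0],[0,0,0],1],
  ],
)

```text
clock: 3.2
tcp_pos: [362.0, -64.2, 419.5]
ee_rot: [180.0, 0.0, 153.4]
ft_force: [0.2, 0.2, 0.1]
opening: 85.4
```

Request:
drive_tool(
  rows=[
    [[0,0,0],[0,0,0.125],0],
    [[0,0,0],[0,0,0.125],0],
    [[0,0,0],[0,0,0.125],0],
    [[0,0,0],[0,0,0.125],0],
    [[0,0,0],[0,0,0.125],0],
    [[0,0,0],[0,0,0.125],0],
    [[-4,0,0],[0,0,0],0],
    [[-4,0,2],[0,0,0],0],
    [[-4,0,3],[0,0,0],0],
    [[-4,0,3],[0,0,0],0],
    [[0,0,4],[0,0,0],0],
    [[0,0,3],[0,0,0],0],
  ],
)

```text
clock: 4.2
tcp_pos: [412.4, -198.9, 277.6]
ee_rot: [-179.9, -0.1, 110.3]
ft_force: [0.6, -0.2, 0.1]
opening: 42.9
```

```bash
python3 - <<'E'
from h import *
o=readout.get_obs(); im=eyes.get_image('wrist'); cv2.imwrite('pics/w1.png',im[:,:,::-1]); print(o['tcp_pos'],o['ee_rot'],o['joint_vel'].round(1))
for l in ("nest","push_plate","cam_pivot","crank_pin","jar"):
    print(l,[(p["pixel"],round(p["score"],2)) for p in eyes.pinpoint('wrist',l)][:3])
print(o['tcp_pos'].tolist(),o['ee_rot'].tolist(),readout.get_obs()['tcp_pos'])
E
```

```text
[ 412.42833596 -198.92895311  277.60644506] [-1.79934108e+02 -9.42281676e-02  1.10320792e+02] [  1.3   1.1 -48.9 -49.7   0.1   0.4]
nest [([236.6, 321.9], 0.88)]
push_plate [([247.5, 272.2], 0.55)]
cam_pivot [([194.8, 349.6], 0.72)]
crank_pin [([175.4, 356.2], 0.83), ([251.1, 273.6], 0.51)]
jar [([268.3, 232.4], 0.84), ([284.6, 297.3], 0.83), ([231.9, 306.6], 0.77)]
[412.42833596276785, -198.92895310668686, 277.6064450643234] [-179.93410845605175, -0.09422816756316732, 110.3207922013433] [ 413.33951733 -197.80289918  283.17788113]
```

View pics/w1.png

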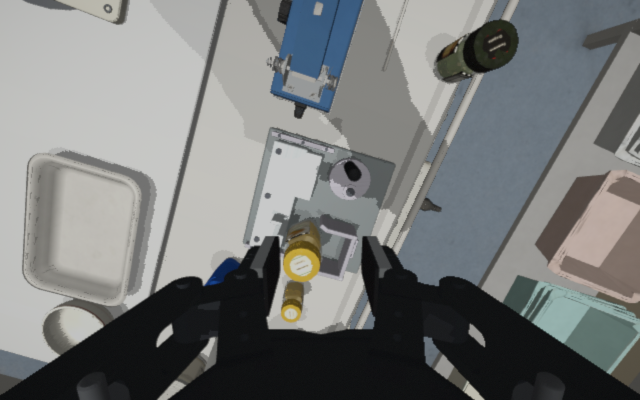

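```bash
python3 - <<'E'
from h import *
o=readout.get_obs(); im=eyes.get_image('wrist'); cv2.imwrite('pics/w2.png',im[:,:,::-1]); print(o['tcp_pos'].tolist(),o['ee_rot'].tolist(),o['joint_vel'].round(1))
cv2.imwrite('pics/w2c.png',cv2.resize(im[115:265,235:405,::-1],(680,600),interpolation=cv2.INTER_CUBIC))
import pickle; pickle.dump(o,open('o2.pkl','wb'))
E
```

```text
[413.3395173340223, -197.80289917816089, 283.17788113346313] [179.87606401028836, 0.18171980721688244, 110.48509243603847] [ 0.2 -0.3 -0.1 -0.4  0.1 -0. ]
```

View pics/w2c.png

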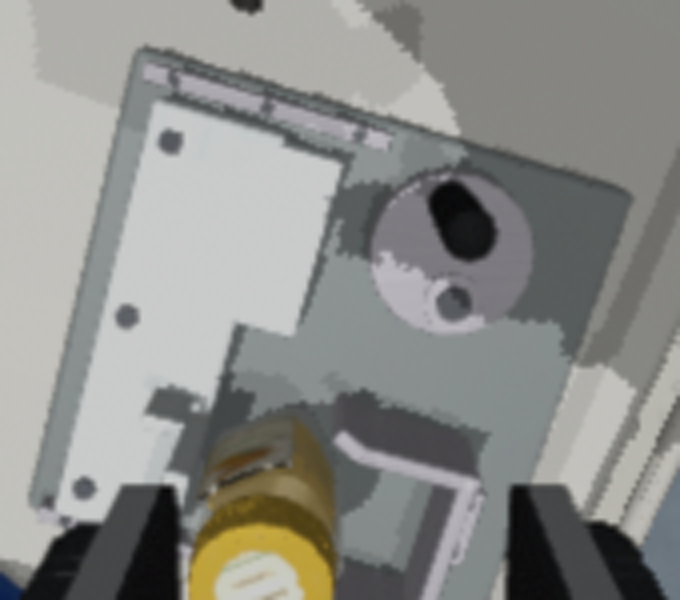

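```bash
cat > j.py <<'E'
from h import *
import pickle
o=pickle.load(open('o2.pkl','rb'));w=cam('wrist',o);s=cam('scene');d=cam('side')
wc=lambda u,v:(235+u/4-.4,115+v/4-.4)
E
python3 - <<'E'
from j import *
obw=[(w,(-97,91,12),wc(138,50)),(w,(83,91,12),wc(632,195)),(w,(30,40,37),wc(455,302))]
for z in (0,):pass
p,r=fit(obw,[426,-253,.08]);print(p,np.degrees(p[2]),r.round(1).tolist())
sc=lambda u,v:(280+u*.3,150+v*.3); si=lambda u,v:(240+u/4,100+v/4)
ob=[(s,(-97,91,12),sc(165,328)),(s,(83,-85,12),sc(425,295)),(s,(30,40,37),(363.8,226.5)),(d,(30,40,37),(317.5,179.0)),(d,(83,91,12),si(247,388)),(d,(83,-85,12),si(235,272))]
p2,r=fit(obw*2+ob,p);print(p2,np.degrees(p2[2]),r.round(1).tolist())
pin=plane(w,wc(470,235),95); pb=plane(w,wc(452,205),32);piv=plane(w,wc(455,302),37);dc=plane(w,wc(452,252),32)
print('pin',pin,'base',pb,'piv',piv,'disc',dc)
v=pin-piv;print(np.hypot(*v[:2]),np.degrees(np.arctan2(v[1],v[0])))
v=dc-piv;print(np.hypot(*v[:2]),np.degrees(np.arctan2(v[1],v[0])))
E
```

```text
[ 4.33099210e+02 -2.50085457e+02  8.08831738e-02] 4.634264491101881 [[-1.1, -0.5], [1.2, -0.2], [-0.0, 1.3]]
[ 4.32137882e+02 -2.50273845e+02  7.85885249e-02] 4.502790793775332 [[-1.6, -0.7], [0.6, -0.2], [-0.7, 1.3], [-1.6, -0.7], [0.6, -0.2], [-0.7, 1.3], [-1.4, -1.7], [0.7, -1.9], [1.7, -3.0], [-2.5, 1.3], [-0.6, -0.2], [-2.3, -0.1]]
pin [ 445.41911877 -175.85737242   95.        ] base [ 446.63094578 -176.68725801   32.        ] piv [ 459.1003211  -206.11191827   37.        ] disc [ 452.57385862 -191.40072536   32.        ]
33.20410880709914 114.33263487823831
16.093909080780602 113.9239526348301
```

Request:
drive_tool(
  rows=[
    [[0,0,0],[0,0,-0.065],0],
    [[0.35,1.9,0],[0,0,0],0],
    [[0.35,1.9,0],[0,0,0],0],
    [[0,0,3.5],[0,0,0],0],
    [[0,0,3.5],[0,0,0],0],
    [[0,0,3.5],[0,0,0],0],
    [[0,0,3.5],[0,0,0],0],
    [[0,0,1.5],[0,0,0],0],
    [[0,0,0],[0,0,0],0],
    [[0,0,0],[0,0,0],0],
    [[0,0,0],[0,0,0],0],
  ],
)

```text
clock: 5.47
tcp_pos: [445.7, -176.2, 127.8]
ee_rot: [179.9, 0.2, 114.2]
ft_force: [0.8, -0.3, 0.3]
opening: 42.7
```

```bash
python3 - <<'E'
from h import *
o=readout.get_obs(); im=eyes.get_image('wrist'); cv2.imwrite('pics/w3.png',im[:,:,::-1]); print(o['tcp_pos'],o['ee_rot'],o['joint_vel'].round(1),o['q'].round())
print(proj(cam('wrist',o),[[445.4,-175.9,95],[459.1,-206.1,37]]))
E
```

```text
[ 445.65081403 -176.23032581  127.83918313] [1.79886898e+02 1.66230515e-01 1.14195915e+02] [-0.1 -0.5  0.  -0.4  0.  -0.1] [-32.  11. -20.  58.   0.  34.]
[[317.38431134 232.26352348]
 [318.06864055 243.56206651]]
```

View pics/w3.png

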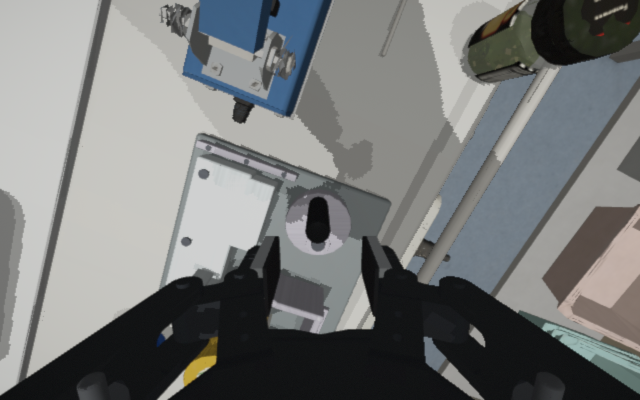

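Request:
drive_tool(
  rows=[
    [[0,0,2],[0,0,0],0],
    [[0,0,2],[0,0,0],0],
    [[0,0,2],[0,0,0],-0.44],
    [[0,0,0],[0,0,0],-0.44],
    [[0,0,0],[0,0,0],-0.44],
    [[0,0,0],[0,0,0],-0.44],
    [[0,0,0],[0,0,0],-0.44],
    [[0,0.2,0],[0,0,0],-0.44],
    [[0,0.2,0],[0,0,0],-0.44],
    [[0,0,0],[0,0,0],-0.44],
  ],
  newtons=20,
)

```text
clock: 6.35
tcp_pos: [448.3, -174.1, 66.2]
ee_rot: [180.0, 0.1, 114.2]
ft_force: [-0.8, -0.6, 0.4]
opening: 23.7
```

Request:
drive_tool(
  rows=[
    [[-0.04,0.27,0],[0,0,0.08],-0.44],
    [[-0.04,0.27,0],[0,0,0.08],-0.44],
    [[-0.04,0.27,0],[0,0,0.08],-0.44],
    [[-0.04,0.27,0],[0,0,0.08],-0.44],
    [[-0.04,0.27,0],[0,0,0.08],-0.44],
    [[-0.04,0.27,0],[0,0,0.08],-0.44],
  ],
)

```text
clock: 6.85
tcp_pos: [463.9, -173.0, 65.8]
ee_rot: [-179.9, 0.0, 86.4]
ft_force: [-4.4, -2.7, 0.4]
opening: 23.8
```

```bash
python3 - <<'E'
from h import *
o=readout.get_obs(); im=eyes.get_image('wrist'); cv2.imwrite('pics/w4.png',im[:,:,::-1]); print(o['tcp_pos'],o['ee_rot'],o['ft_force'],o['opening'])
E
```

```text
[ 463.859      -172.97881609   65.75036525] [-1.79943844e+02  4.68611390e-02  8.64375927e+01] [-4.36017464 -2.65420917  0.43083715] 23.83713903339373
```

View pics/w4.png

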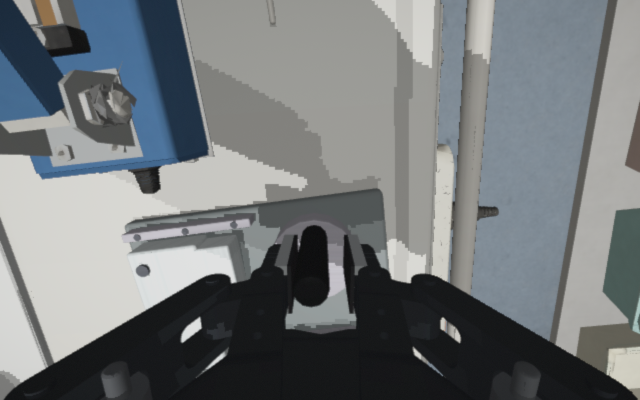

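```bash
python3 - <<'E'
from h import *
w=cam('wrist');s=cam('scene')
for z in (0,50,100,150): print(z,plane(w,(468,150),z).round(),plane(w,(457,300),z).round(), 'scene',plane(s,(390,208),z).round())
E
```

```text
0 [ 569. -132.    0.] [ 569. -249.    0.] scene [ 593. -210.    0.]
50 [ 545. -125.   50.] [ 544. -213.   50.] scene [ 552. -233.   50.]
100 [ 520. -119.  100.] [ 520. -178.  100.] scene [ 510. -256.  100.]
150 [ 495. -112.  150.] [ 495. -142.  150.] scene [ 469. -279.  150.]
```

Request:
drive_tool(
  rows=[
    [[-0.04,0.27,0],[0,0,0.08],-0.44],
    [[-0.04,0.27,0],[0,0,0.08],-0.44],
    [[-0.04,0.27,0],[0,0,0.08],-0.44],
    [[-0.04,0.27,0],[0,0,0.08],-0.44],
    [[-0.04,0.27,0],[0,0,0.08],-0.44],
    [[-0.04,0.27,0],[0,0,0.08],-0.44],
    [[-0.04,0.27,0],[0,0,0.08],-0.44],
    [[-0.04,0.27,0],[0,0,0.08],-0.44],
  ],
)

```text
clock: 7.57
tcp_pos: [482.4, -182.4, 65.5]
ee_rot: [-179.9, 0.0, 49.9]
ft_force: [-4.4, 0.4, 1.1]
opening: 23.9
```

Request:
drive_tool(
  rows=[
    [[-0.04,0.27,0],[0,0,0.08],-0.44],
    [[-0.04,0.27,0],[0,0,0.08],-0.44],
    [[-0.04,0.27,0],[0,0,0.08],-0.44],
    [[-0.04,0.27,0],[0,0,0.08],-0.44],
    [[-0.04,0.27,0],[0,0,0.08],-0.44],
    [[-0.04,0.27,0],[0,0,0.08],-0.44],
    [[0,0,0],[0,0,0],-0.44],
  ],
)

```text
clock: 8.15
tcp_pos: [491.1, -196.4, 65.5]
ee_rot: [-179.9, -0.0, 22.4]
ft_force: [-0.8, 1.6, 0.6]
opening: 23.7
```

```bash
python3 - <<'E'
from h import *
o=readout.get_obs(); im=eyes.get_image('wrist'); cv2.imwrite('pics/w5.png',im[:,:,::-1]); print(o['tcp_pos'],o['ee_rot'],o['ft_force'],o['opening'],o['q'])
E
```

```text
[ 491.14863434 -196.39744529   65.53146354] [-1.79927768e+02 -7.03949393e-03  2.24141081e+01] [-0.79775756  1.56339318  0.56518037] 23.72179540375878 [-3.09154438e+01  1.92586643e+01 -1.93232432e+01  5.14718245e+01
  4.87840287e-02  1.26670421e+02]
```

View pics/w5.png

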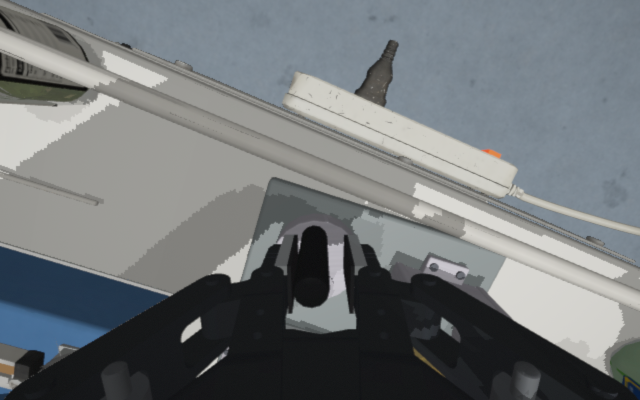

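Request:
drive_tool(
  rows=[
    [[-0.04,0.27,0],[0,0,0.08],-0.44],
    [[-0.04,0.27,0],[0,0,0.08],-0.44],
    [[-0.04,0.27,0],[0,0,0.08],-0.44],
    [[-0.04,0.27,0],[0,0,0.07],-0.44],
    [[0,0,0],[0,0,0],-0.44],
    [[0,0,0],[0,0,0],-0.44],
  ],
)

```text
clock: 8.7
tcp_pos: [493.0, -207.2, 65.6]
ee_rot: [-180.0, -0.0, 5.0]
ft_force: [1.7, 3.9, -1.7]
opening: 24.0
```

```bash
python3 - <<'E'
from h import *
o=readout.get_obs(); im=eyes.get_image('wrist'); cv2.imwrite('pics/w6.png',im[:,:,::-1]); print(o['tcp_pos'],o['ee_rot'],o['ft_force'],o['opening'],o['q'])
E
```

```text
[ 492.99596581 -207.17821964   65.61174863] [-1.79969067e+02 -4.51658577e-02  5.03093294e+00] [ 1.70115195  3.93549614 -1.70614657] 24.02470595248311 [-3.18164426e+01  1.97054830e+01 -1.85987762e+01  5.16781476e+01
  5.18390609e-02  1.43152620e+02]
```

View pics/w6.png

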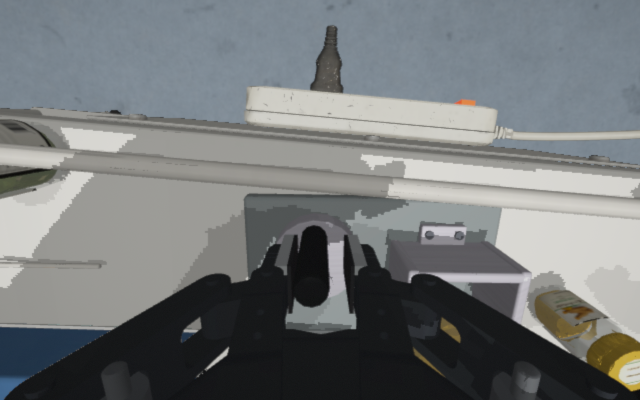

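Request:
drive_tool(
  rows=[
    [[0,-0.4,0],[0,0,0],-0.44],
    [[0,0,-2],[0,0,0],-0.44],
    [[0,0,-3.5],[0,0,0],-0.44],
    [[0,0,-3.5],[0,0,0],-0.44],
    [[0,0,-4],[0,0,0],-0.44],
    [[-1,2,-4],[0,0,0],-1],
    [[-1,2,-4],[0,0,0],-1],
    [[0,0,0],[0,0,0],-1],
    [[0,0,0],[0,0,0],-1],
    [[0,0,0],[0,0,0],-1],
  ],
)

```text
clock: 9.58
tcp_pos: [476.9, -241.3, 268.0]
ee_rot: [180.0, 0.0, 4.8]
ft_force: [-0.2, 0.1, -0.0]
opening: 0.1
```

```bash
python3 - <<'E'
from h import *
o=readout.get_obs(); im=eyes.get_image('wrist'); cv2.imwrite('pics/w7.png',im[:,:,::-1]); print(o['tcp_pos'],o['ee_rot'],o['joint_vel'].round(1))
cv2.imwrite('pics/w7c.png',cv2.resize(im[120:320,200:440,::-1],(720,600),interpolation=cv2.INTER_CUBIC))
import pickle; pickle.dump(o,open('o7.pkl','wb'))
im=eyes.get_image('scene');cv2.imwrite('pics/s7c.png',cv2.resize(im[150:330,280:460,::-1],(600,600),interpolation=cv2.INTER_CUBIC))
E
```

```text
[ 476.89125002 -241.27553743  267.99879019] [1.79989083e+02 2.51668642e-02 4.78639090e+00] [ 0.7  0.8 -1.5 -0.2  0.1  0.3]
```

View pics/w7c.png

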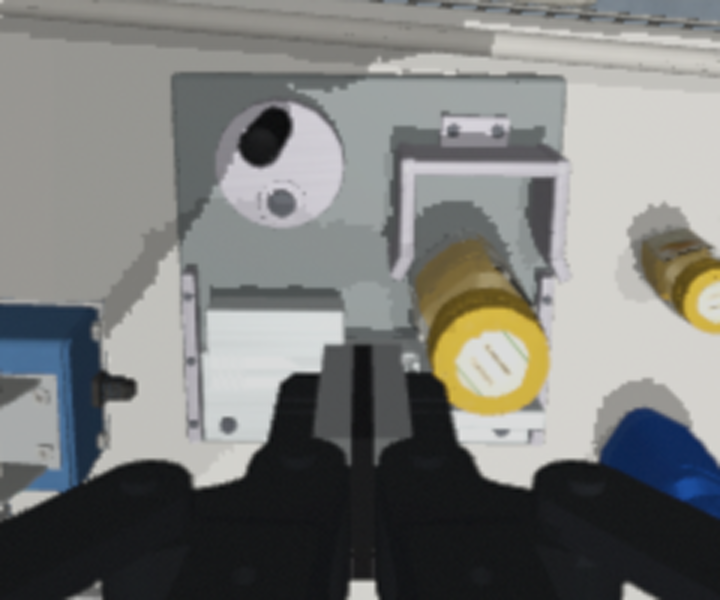

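View pics/s7c.png

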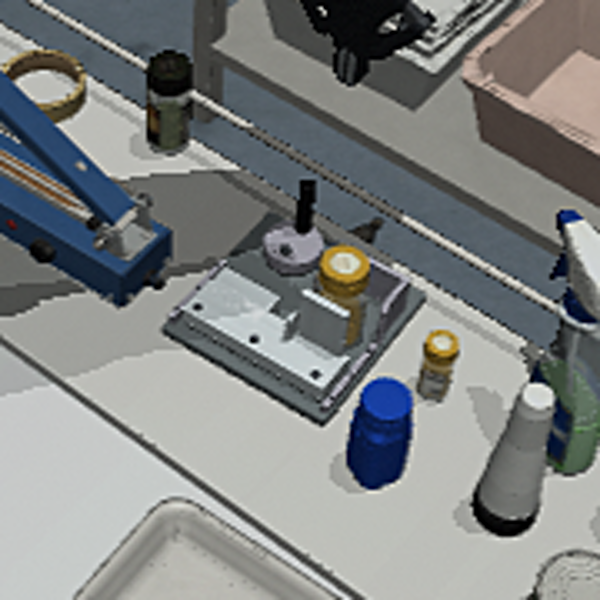

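```bash
python3 - <<'E'
from j import *
o7=pickle.load(open('o7.pkl','rb'));w7=cam('wrist',o7)
w8=lambda u,v:(200+u/3-.33,120+v/3-.33)
ob=[(w7,(83,91,12),w8(173,74)),(w7,(83,-85,12),w8(566,77)),(w7,(30,40,37),w8(282,204)),
(w,(-97,91,12),wc(138,50)),(w,(83,91,12),wc(632,195)),(w,(30,40,37),wc(455,302))]
p,r=fit(ob,[433,-250,.08]);print(p,np.degrees(p[2]),r.round(1).tolist())
np.save('p.npy',p)
piv=plane(w7,w8(282,204),37)
for n,uv,z in (('pin',(263,143),95),('base',(277,122),32),('disc',(280,164),32)):
    a=plane(w7,w8(*uv),z);v=a-piv;print(n,a.round(1),np.hypot(*v[:2]),np.degrees(np.arctan2(v[1],v[0]))-np.degrees(p[2]))
print('piv',piv,jig2w(p,(30,40,37)))
print('plate0',jig2w(p,(-48,-44,80)))
a=plane(w7,w8(490,360),112);print('jar top',a, 'in jig',R.from_euler('z',-p[2]).apply(a-np.r_[p[:2],0]))
print('slide front', [R.from_euler('z',-p[2]).apply(plane(w7,w8(*u),35)-np.r_[p[:2],0]) for u in((206,309),(343,309))])
print('bystander small jar',plane(w7,w8(710,300),70), 'blue', plane(s,(396,278),40))
E
```

```text
[ 4.31386511e+02 -2.49818695e+02  8.00074381e-02] 4.584088535641511 [[-1.7, 0.6], [0.5, 0.2], [-0.3, 0.8], [-0.4, -0.0], [1.8, 0.3], [0.6, 1.8]]
pin [ 494.2 -204.2   95. ] 35.232232366876566 1.521540978390978
base [ 493.3 -203.3   32. ] 34.477236681917766 3.1610790659950707
disc [ 475.5 -205.6   32. ] 16.46393359943456 3.4297574713609027
piv [ 459.17687229 -207.92231542   37.        ] [[ 458.09365989 -207.54898748   37.        ]]
plate0 [[ 387.05663027 -297.51420533   80.        ]]
jar top [ 425.9279225  -291.08788716  112.        ] in jig [ -8.73944779 -40.70091453 112.        ]
slide front [array([-17.43442592,  74.45680737,  35.        ]), array([-17.13269101,  13.49541686,  35.        ])]
bystander small jar [ 442.04080288 -384.00652048   70.        ] blue [ 350.95630915 -397.95696649   40.        ]
```

Request:
drive_tool(
  rows=[
    [[-2.86,1.21,0],[0,0,0],-1],
    [[-2.86,1.21,0],[0,0,0],-1],
    [[-2.86,1.21,0],[0,0,0],-1],
    [[-2.86,1.21,0],[0,0,0],-1],
    [[0,0,3.5],[0,0,0],-1],
    [[0,0,3.5],[0,0,0],-1],
    [[0,0,3.5],[0,0,0],-1],
    [[0,0,2],[0,0,0],-1],
    [[0,0,0],[0,0,0],-1],
    [[0,0,0],[0,0,0],-1],
  ],
)

```text
clock: 10.52
tcp_pos: [366.8, -298.1, 142.5]
ee_rot: [-179.8, 0.1, 4.8]
ft_force: [-0.1, -0.1, 0.8]
opening: -0.1
```

```bash
python3 - <<'E'
from h import *
o=readout.get_obs(); im=eyes.get_image('wrist'); cv2.imwrite('pics/w9.png',im[:,:,::-1]); print(o['tcp_pos'],o['ee_rot'],o['ft_force'])
p=np.load('p.npy');print(R.from_euler('z',-p[2]).apply(o['tcp_pos']-np.r_[p[:2],0]))
E
```

```text
[ 366.78735348 -298.0699895   142.48193285] [-1.79845882e+02  1.19053557e-01  4.79487496e+00] [-0.13668467 -0.06028442  0.8084018 ]
[-68.24885708 -42.93404294 142.48193285]
```

View pics/w9.png

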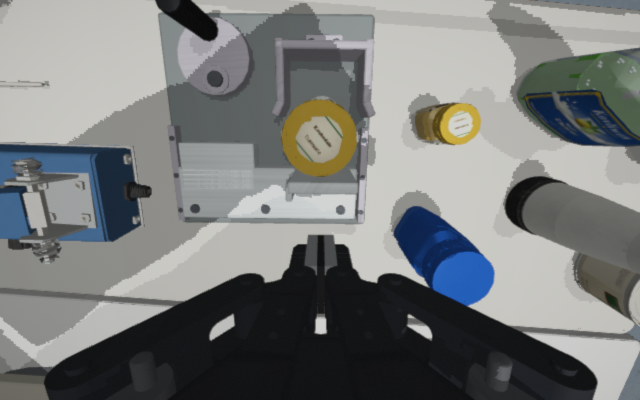

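```bash
python3 - <<'E'
from h import *
w=cam('wrist');s=cam('scene')
for z in (80,100,120):print(z,plane(w,(460,278),z).round(),plane(s,(280+.3*386,150+.3*395),z).round())
print('edge at right linkage',[plane(w,(590,385),z).round() for z in (200,230,260)], [plane(w,(385,285),z).round() for z in (150,180,210)])
E
```

```text
80 [ 329. -408.   80.] [ 351. -392.   80.]
100 [ 340. -397.  100.] [ 337. -399.  100.]
120 [ 351. -385.  120.] [ 324. -405.  120.]
edge at right linkage [array([ 357., -391.,  200.]), array([ 387., -353.,  230.]), array([ 417., -316.,  260.])] [array([ 360., -331.,  150.]), array([ 377., -322.,  180.]), array([ 395., -313.,  210.])]
```

Request:
drive_tool(
  rows=[
    [[0,0.1,2.2],[0,0,0],-1],
    [[0,0,2.2],[0,0,0],-1],
    [[0,0,2.2],[0,0,0],-1],
    [[0,0,0],[0,0,0],-1],
    [[0.25,0,0],[0,0,0],-1],
    [[0.25,0,0],[0,0,0],-1],
    [[0.25,0,0],[0,0,0],-1],
    [[0.25,0,0],[0,0,0],-1],
    [[0.25,0,0],[0,0,0],-1],
    [[0.25,0,0],[0,0,0],-1],
    [[0,0,0],[0,0,0],-1],
  ],
)

```text
clock: 11.48
tcp_pos: [382.8, -298.9, 77.7]
ee_rot: [180.0, -0.0, 4.8]
ft_force: [-0.4, 0.6, 0.5]
opening: 0.1
```

```bash
python3 - <<'E'
from h import *
o=readout.get_obs(); im=eyes.get_image('wrist'); cv2.imwrite('pics/w10.png',im[:,:,::-1]); print(o['tcp_pos'],o['ee_rot'],o['ft_force'])
p=np.load('p.npy');print(R.from_euler('z',-p[2]).apply(o['tcp_pos']-np.r_[p[:2],0]))
E
```

```text
[ 382.77523408 -298.90707551   77.72161232] [ 1.79970320e+02 -2.98778843e-02  4.75584257e+00] [-0.36575548  0.64269016  0.5164261 ]
[-52.3790216  -45.04623633  77.72161232]
```

View pics/w10.png

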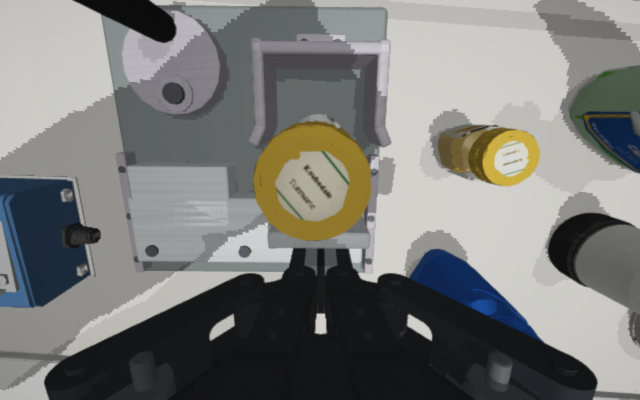

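Request:
drive_tool(
  rows=[
    [[0.2,0,0],[0,0,0],-1],
    [[0.2,0,0],[0,0,0],-1],
    [[0.2,0,0],[0,0,0],-1],
    [[0.2,0,0],[0,0,0],-1],
    [[0.2,0,0],[0,0,0],-1],
    [[0.2,0,0],[0,0,0],-1],
    [[0.2,0,0],[0,0,0],-1],
  ],
)

```text
clock: 12.12
tcp_pos: [396.4, -297.6, 77.4]
ee_rot: [180.0, 0.0, 4.7]
ft_force: [-2.3, -0.7, 2.2]
opening: -0.0
```

```bash
python3 - <<'E'
from h import *
o=readout.get_obs(); im=eyes.get_image('wrist'); cv2.imwrite('pics/w11.png',im[:,:,::-1]); print(o['tcp_pos'],o['ee_rot'],o['ft_force'])
p=np.load('p.npy');print(R.from_euler('z',-p[2]).apply(o['tcp_pos']-np.r_[p[:2],0]))
E
```

```text
[ 396.39472817 -297.60020201   77.37613688] [1.79999537e+02 2.95799104e-03 4.74367297e+00] [-2.25266137 -0.70647993  2.2423425 ]
[-38.69864667 -44.83204206  77.37613688]
```

View pics/w11.png

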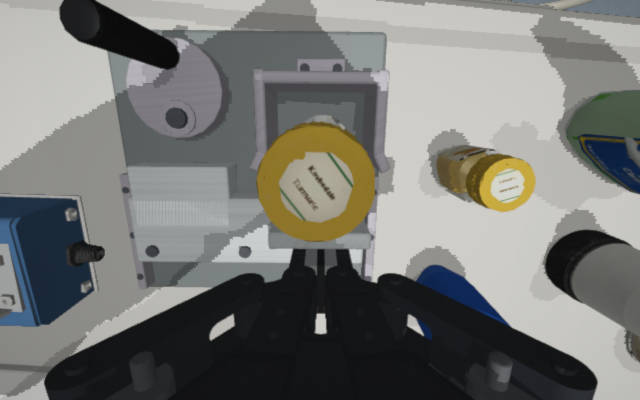

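Request:
drive_tool(
  rows=[
    [[0.2,0,0],[0,0,0],-1],
    [[0.2,0,0],[0,0,0],-1],
    [[0.2,0,0],[0,0,0],-1],
    [[0.2,0,0],[0,0,0],-1],
    [[0.2,0,0],[0,0,0],-1],
    [[0,0,0],[0,0,0],-1],
  ],
)

```text
clock: 12.67
tcp_pos: [406.6, -296.8, 77.3]
ee_rot: [-180.0, -0.0, 4.8]
ft_force: [-0.1, -0.9, 0.4]
opening: 0.3
```

```bash
python3 - <<'E'
from h import *
o=readout.get_obs(); im=eyes.get_image('wrist'); cv2.imwrite('pics/w12.png',im[:,:,::-1]); print(o['tcp_pos'],o['ee_rot'],o['ft_force'])
p=np.load('p.npy');print(R.from_euler('z',-p[2]).apply(o['tcp_pos']-np.r_[p[:2],0]))
E
```

```text
[ 406.62440435 -296.76293044   77.3271218 ] [-1.79995373e+02 -2.15553158e-02  4.75698576e+00] [-0.14812248 -0.85514703  0.4144151 ]
[-28.43477757 -44.81502612  77.3271218 ]
```

View pics/w12.png

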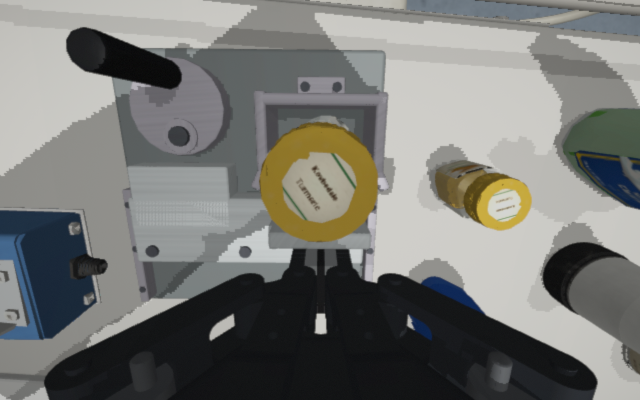

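Request:
drive_tool(
  rows=[
    [[0.15,0,0],[0,0,0],-1],
    [[0.15,0,0],[0,0,0],-1],
    [[0.1,0,0],[0,0,0],-1],
    [[0,0,0],[0,0,0],-1],
  ],
)

```text
clock: 13.05
tcp_pos: [408.9, -296.5, 77.4]
ee_rot: [180.0, 0.2, 4.7]
ft_force: [-9.8, -1.1, 4.4]
opening: -0.3
```

Request:
drive_tool(
  rows=[
    [[0.1,0,0],[0,0,0],-1],
    [[0.1,0,0],[0,0,0],-1],
    [[0,0,0],[0,0,0],-1],
  ],
)

```text
clock: 13.3
tcp_pos: [409.0, -296.4, 77.3]
ee_rot: [180.0, 0.4, 4.6]
ft_force: [-20.0, -3.3, 9.6]
opening: -0.3
```

```bash
python3 - <<'E'
from h import *
o=readout.get_obs(); im=eyes.get_image('wrist'); cv2.imwrite('pics/w13.png',cv2.resize(im[20:320,90:490,::-1],(800,600),interpolation=cv2.INTER_CUBIC)); print(o['tcp_pos'],o['ee_rot'],o['ft_force'])
im=eyes.get_image('scene');cv2.imwrite('pics/s13c.png',cv2.resize(im[190:290,320:440,::-1],(720,600),interpolation=cv2.INTER_CUBIC))
E
```

```text
[ 409.04244254 -296.43638764   77.34598765] [179.97101038   0.39373642   4.64959418] [-20.04629006  -3.26113393   9.55812484]
```

View pics/w13.png

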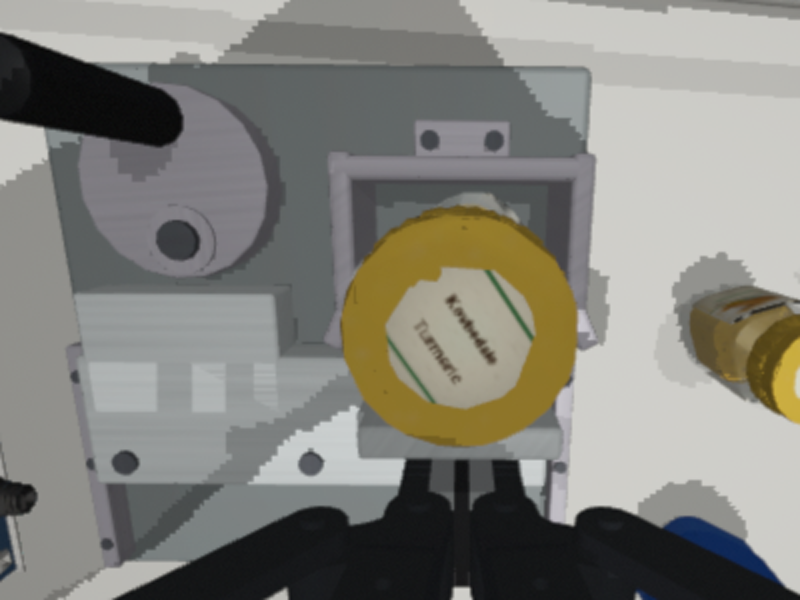

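View pics/s13c.png

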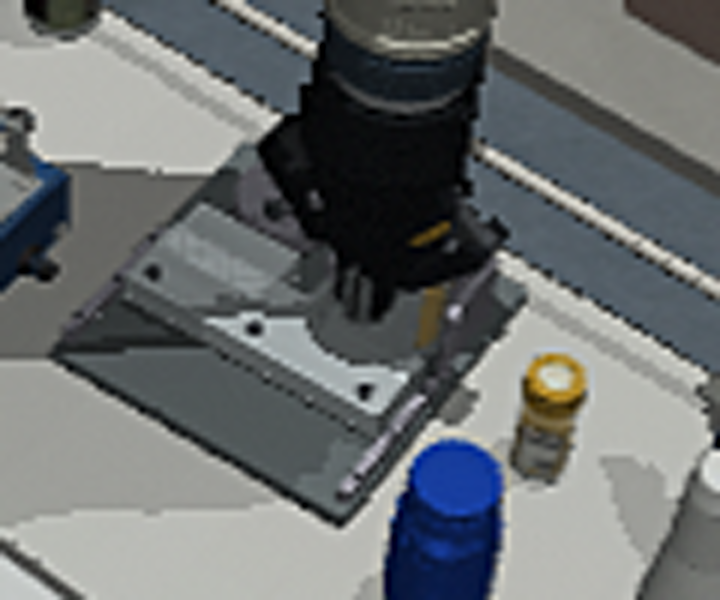

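```bash
python3 - <<'E'
from h import *
w=cam('wrist');p=np.load('p.npy')
g=lambda u,v,z:R.from_euler('z',-p[2]).apply(plane(w,(90+u/2-.25,20+v/2-.25),z)-np.r_[p[:2],0]).round(1)
print('pivot',g(178,240,37),'(30,40)','plate front L corner (83,91)',g(38,68,12),'FR (83,-85)',g(590,68,12))
print('nose front top',g(80,290,35),g(280,290,35)); print('disc rear rim',g(175,274,32))
print('plate rear top',g(460,459,92),'jar top',g(460,326,112),'block rear',g(125,485,35))
print('pin top?',g(5,72,95),'base',g(160,118,32),'nest stop inner', g(460,180,57))
E
```

```text
pivot [30.8 39.2 37. ] (30,40) plate front L corner (83,91) [81.6 88.  12. ] FR (83,-85) [ 82.1 -84.1  12. ]
nose front top [15.7 71.9 35. ] [15.8 11.  35. ]
disc rear rim [20.2 43.8 32. ]
plate rear top [-13.4 -43.9  92. ] jar top [ 21.3 -43.9 112. ] block rear [-49.8  68.2  35. ]
pin top? [64.8 39.3 95. ] base [64.8 42.3 32. ] nest stop inner [ 47.3 -43.7  57. ]
```

Request:
drive_tool(
  rows=[
    [[-0.5,0,0],[0,0,0],-1],
    [[-1.5,0,0],[0,0,0],-1],
    [[-1.5,0,0],[0,0,0],-1],
    [[0,0,-3.5],[0,0,0],-1],
    [[0,0,-4],[0,0,0],-1],
    [[0,0,-4],[0,0,0],-1],
    [[0,0,-4],[0,0,0],-1],
    [[0,0,-2],[0,0,0],-1],
    [[0,0,0],[0,0,0],-1],
    [[0,0,0],[0,0,0],-1],
    [[0,0,0],[0,0,0],-1],
  ],
)

```text
clock: 14.32
tcp_pos: [376.8, -298.9, 251.6]
ee_rot: [-179.9, 0.0, 4.7]
ft_force: [-0.3, 0.4, -0.5]
opening: -0.2
```

```bash
python3 - <<'E'
from h import *
o=readout.get_obs(); im=eyes.get_image('wrist'); cv2.imwrite('pics/w14.png',cv2.resize(im[:300,120:520,::-1],(800,600),interpolation=cv2.INTER_CUBIC)); print(o['tcp_pos'],o['ee_rot'],o['ft_force'])
im=eyes.get_image('scene');cv2.imwrite('pics/s14c.png',cv2.resize(im[170:300,300:456,::-1],(720,600),interpolation=cv2.INTER_CUBIC))
im=eyes.get_image('side');cv2.imwrite('pics/d14c.png',cv2.resize(im[120:210,280:388,::-1],(720,600),interpolation=cv2.INTER_CUBIC))
import pickle; pickle.dump(o,open('o14.pkl','wb'))
E
```

```text
[ 376.82682182 -298.91120639  251.5665573 ] [-1.79947087e+02  2.06454944e-02  4.73372426e+00] [-0.25623082  0.37287638 -0.46846617]
```

View pics/w14.png

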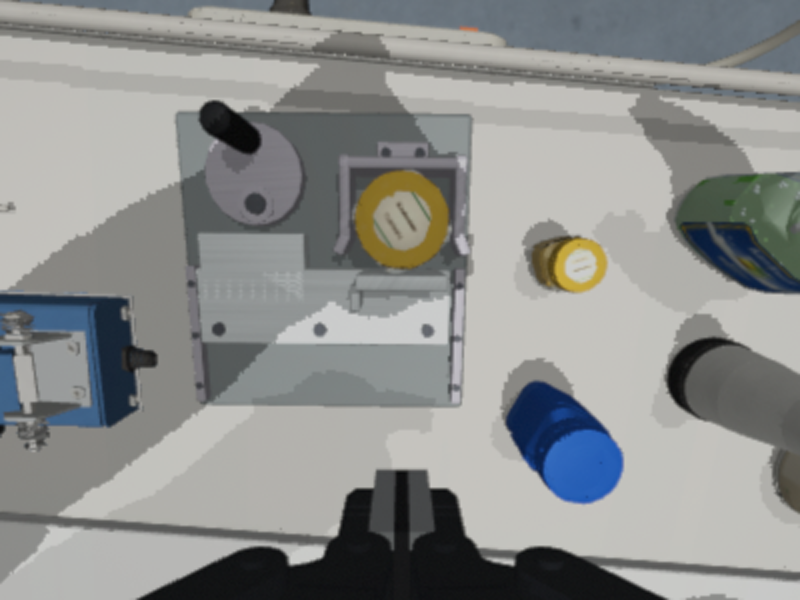

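View pics/s14c.png

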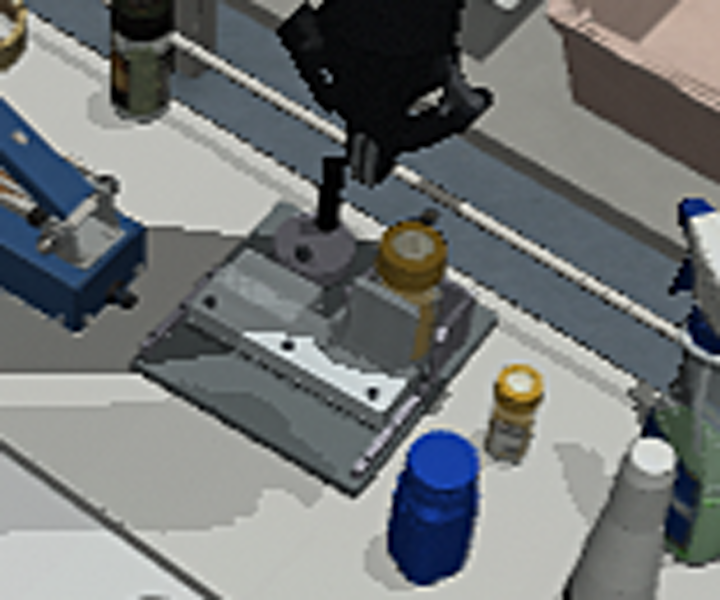

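View pics/d14c.png

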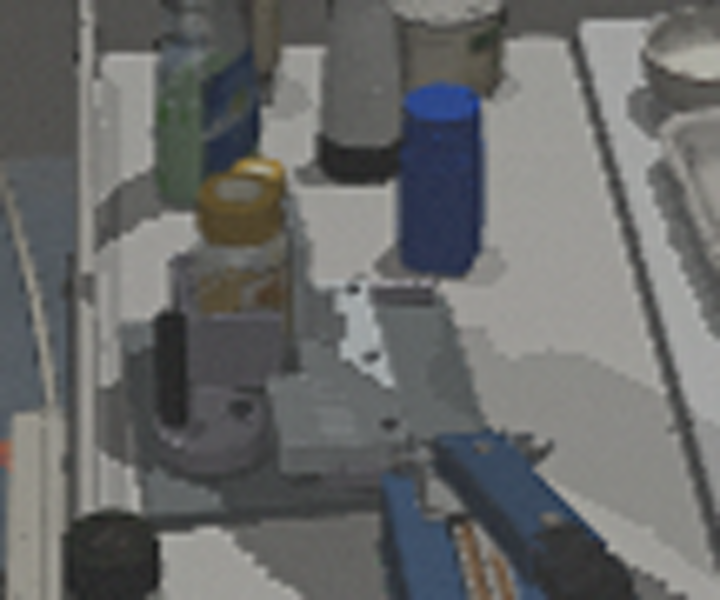

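```bash
python3 - <<'E'
from h import *
import pickle
w=cam('wrist',pickle.load(open('o14.pkl','rb')));p=np.load('p.npy')
g=lambda u,v,z:R.from_euler('z',-p[2]).apply(plane(w,(120+u/2-.25,v/2-.25),z)-np.r_[p[:2],0]).round(1)
print('pivot',g(255,204,37),'FL',g(177,114,12),'FR',g(471,116,12),'RR',g(461,406,12))
print('nose',g(199,234,35),g(304,234,35),'plate rear top',g(403,290,92),'jar top',g(402,219,112))
a=g(215,115,95);b=g(255,204,37);print('pin',a,np.degrees(np.arctan2(*(a-[30,40,95])[1::-1])),'base',g(248,142,32),'disc',g(253,173,32))
E
```

```text
pivot [30.3 39.6 37. ] FL [81.8 88.3 12. ] FR [ 81.3 -84.3  12. ] RR [-95.5 -83.9  12. ]
nose [13.8 73.6 35. ] [14.1 12.7 35. ] plate rear top [-13.2 -44.6  92. ] jar top [ 19.8 -44.  112. ]
pin [65.4 41.6 95. ] 2.587878507405316 base [63.7 42.7 32. ] disc [47.4 40.9 32. ]
```

Everything matches the targets: the nose is at 14 mm, so the slide is home. The cam is at about 3°, the jar's lid is centred in the nest, and the gripper is clear.

```bash
python3 -c "
from station import order; print(order.hand_in())"
```

```text
the job is handed in; nothing more can be done
None
```

The cam is at its low point, the slide is fully home, and the jar stands upright in the nest. I handed the job in at about 14.5 s of the 58 s allowed.

**What I did:** I put the half-closed fingertips either side of the crank pin and pushed it clockwise, passing on the left, from about 110° to about 3°. I lifted clear and checked the cam from above. Then, with the fingers shut, I pushed the upright plate forward until it stopped, with the push force building to about 20 N, and backed off.

**Last checks** (wrist camera, from above, gripper clear):

| Check | Measured | Expected |
|---|---|---|
| Slide nose front face, jig x | 14 mm | 14 mm (home) |
| Rear face of push plate, jig x | -13.2 mm | -14 mm |
| Cam angle | about 2.6° (earlier view 1.5–3.4°) | 0° |
| Jar lid centre, jig x, y | 19.8, -44.0 mm | 17.5, -44 mm |

- **Disagreements:** the lid reads about 2 mm too far forward, which is within the camera's calibration error. The side and scene pictures show the jar upright.
- **Things round the jig:** the small yellow-lid jar, the blue jar and the other things I could see around the jig look unmoved. I judged that by eye and did not measure it.
- **Failed checks:** none.

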